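# Open the tube box and hold a tube on the touch-start vortex mixer

## Robot

A 6-joint arm with a two-finger parallel gripper is mounted at the origin on the work surface. World frame = base frame: x ahead of the robot, y to its left, z up, the work surface at z = 0. Lengths are in m, angles in rad, forces in N, time in s.
With the tool pointing down it reaches from about 0.3 to 0.775 m from the base axis. Payload 14.6 kg.
Tool frame: the origin (TCP) lies at the very end of the fingers, on their centre line; the grasp point (between the pads) lies 19 mm behind it (ctrl.grasp_offset is the distance from the TCP to the grasp point, in m); z points along the fingers, y is the line along which they close (so a half turn about z gives the same grasp; the last joint's range is limited). The gripper opens to 94 mm and grips with 3 to 60 N. Pads are 16 mm wide; open, the fingers measure 119 mm over their backs; the gripper's body (75 mm by 177 mm) begins 78 mm behind the grasp point.
Start: joints at [1.205, 0.3, 1.521, -0, 1.321, -0.067], TCP at [0.162, 0.526, 0.205] pointing down, gripper open.
Joint ranges: [-3.03, 3.03], [-0.79, 2.21], [0.23, 2.52], [-1.04, 4.18], [0, 3.07], [-2.55, 2.55]. Speed limits (rad/s): [2.22, 2.22, 2.57, 3.14, 3.14, 3.14].

## Interface

Orientations are given as [roll, pitch, yaw] about the fixed x, y, z axes, in that order (R = Rz(yaw) Ry(pitch) Rx(roll)).
In Python, from station import ctrl gives the robot as it stands.
- The arm moves only by the tool step_arm, never from a script. Its argument "plan" is a list that holds one entry, the list of rows, each a list of 6 numbers: the shift along the tool's x, y, z in units of 30 mm (1.0 is 30 mm), then the turn, a rotation vector about the tool's x, y, z in units of 6 degrees (1.0 is 6 degrees). In form: [[[dx, dy, dz, wx, wy, wz], ...]]. A call has 1 to 8 rows; each row is the pose to reach, as a shift and turn from the pose commanded when the call began, along the tool's axes at that moment; what a row does not reach only later rows make up. A row lasts 1/12 s, in which the tool goes at most 41.7 mm and 7.16 degrees, less where a joint would pass 70% of its speed; a pose out of reach is approached as far as the arm can. A call with a gripper value outside its range is refused whole. "grip" is the opening, from 0 (shut) to 1 (fully open), set as the call begins (left out, the last holds). The fingers move at their own pace and stop on an object; "squeeze" is the grip in N (left out, the last holds). Time passes only in rows, so rows that repeat a pose let the fingers close. It gives the time, the measured TCP pose, the force, the opening and the grip force at its end, in the units of the state.
- ctrl.get_obs(): the state, without advancing time (a new reading comes with each control period).
- ctrl.camera(name): name is "side" or "top"; returns the picture (384x512x3 uint8, red, green, blue); there is no depth.
- ctrl.camera_model(name): a dict with "intrinsics" (3x3 intrinsics, pixels), "R" (3x3) and "t" (3): a world point X has camera coordinates R X + t. Camera axes: x right, y down, z forward; pixel columns grow to the right and rows downward; lengths in m; the calibration is good to about 2 mm. A picture is of the moment at which its call begins. camera_model takes no time and is no camera call.
- ctrl.hand_in(): hands the job in; it is judged then, once.
Trained networks look in the newest picture that a camera, given by its name, has taken for a name from the list of things; names that differ only in an ending like _2 or _b are one class to them, and where a whole thing is asked for, a point or a joint stands for the part that bears it (a point fixed in the world has none). Each returns a list of dicts, best first, with "confidence" (0 to 1); they miss things now and then, are a little off and sometimes report something else, mostly with a low value. They report only what shows in the picture. A call takes as long as a camera call. They do not tell look-alikes from the thing itself.
- ctrl.masks_of(query, camera): "pixels" (384x512 bool, what is visible of it) and "at" ([column, row] in pixels, amid what is visible of it).
- ctrl.place_of(query, camera): "at" ([column, row] in pixels: a listed point, or the origin of a listed thing).
The state is a dict: "time_s": time; "qpos": joint angles; "joint_vel": joint speeds; "tau": joint torques, N m; "ee_pos": TCP position; "eef_rot": TCP orientation; "force": force on the tool from outside, world axes, zero at the start; "moment": the same for the moment, N m; "grip_width": finger opening in m; "grip_force": force on a finger pad.
Only numpy, scipy, OpenCV 4.12 (cv2) and the standard library are available. Lean on these libraries where they do the work, as an engineer would, in place of code of your own. Each camera call takes 0.05 s, during which the arm holds its last target. There are 200 camera calls.

## Task

Swing the lid of the tube box open until it rests against its stop, take out the tube with the blue cap and, keeping it upright, press its foot down into the black rubber cup of the vortex mixer so that the cup sinks about 6 mm. Finish while still gripping the tube and holding the cup down at that depth, with the lid left open; leave the other two tubes in the box and do not disturb the yellow pot or the pink rack.

Things in the scene. Friction and masses are not known exactly. Their poses are not given: they have to be found in the camera images.
- box: Fixed blue tube box: solid base 115 (x) by 145 (y) by 35 mm high, six wells in its top, 19 mm wide, 30 mm deep, at x = -40 and 0, y = -44, 0 and 44 mm. Origin at the centre of its underside; front (-x) roughly towards the robot, lid hinged along its rear (+x) top edge. Three tubes in any order in three wells (none share a y) stick up 45 mm above the base
- lid (a joint): Lid hinge, rad: 0 shut, grows as the front edge lifts up and back; stop at 1.85 (a little past upright). Friction keeps the lid wherever it is left; it may start ajar by up to 0.2; moving it takes about 2 N at the tab. The lid is a clear hollow cover, 115 by 145 by 52 mm high, 3 mm walls, open underneath
- lid_tab (a point): Grip point on the lid's orange tab, a flat bar at the foot of the lid's front wall: sticks out 38 mm (box -x), 20 mm wide (box y), 7 mm thick. The point is mid width and thickness, 26 mm in front of the wall, 141 mm from the hinge axis and 5.5 mm above it when shut (40 mm above the worktop, free below). Pinched across its width it can turn between the pads as the lid swings
- lid_hinge (a point): Middle of the lid's hinge axis, 35 mm above the worktop, 57.5 mm behind the centre of the box; the axis runs along the box's y
- tube_blue: Tube to be mixed: rigid capped tube, white body, blue cap (top 17 mm), 17 mm diameter over its whole height (cap included), 75 mm tall, about 30 g, upright. Origin at the centre of its foot, z along its length towards the cap
- tube_red: Tube with a red cap, to be left in its well: 17 mm diameter over its whole height (cap included), 75 mm tall, about 30 g, upright. Origin at the centre of its foot, z along its length towards the cap
- tube_black: Tube with a black cap, to be left in its well: 17 mm diameter over its whole height (cap included), 75 mm tall, about 30 g, upright. Origin at the centre of its foot, z along its length towards the cap
- mixer: Vortex mixer fixed to the worktop: white round housing, 124 mm across at the foot, 104 mm at the top, 60 mm high. Origin at the centre of its underside, z up; the rubber cup stands on its centre
- cup (a joint): How far the rubber cup is pressed straight down, m: 0 at rest, 0.012 at its bottom stop. Sprung: about 1 N per mm (about 6 N at 6 mm)
- cup_floor (a point): Centre of the flat inner floor of the black rubber cup, 81 mm above the worktop at rest; the inside is about 27 mm wide and 9 mm deep, the outside 42 mm wide. It sinks with the cup
- pot: Loose yellow open pot, 90 mm wide, 85 mm tall, 150 g; origin at the centre of its underside. Leave it alone
- rack: Loose pink tube rack, 100 (x) by 200 (y) by 50 mm with small tubes up to 55 mm, 0.5 kg; origin at the centre of its underside. Leave it alone
There are look-alikes about, which are no part of the job. Leave any green look-alike of the mixer alone.

How it is judged:
On the way, in this order (a step that is already met when the one before it is completed fails the run):
1. the lid is open against its stop (value of joint lid above 1.75 rad), for 0.2 s.
2. the blue-capped tube is gripped and clear above the box (height (world z) of tube_blue above 0.045 m and contact force between the fingers and tube_blue above 1 N), for 0.1 s.
3. the tube's foot presses the cup down about 6 mm (value of joint cup between 0.004 and 0.008 m and contact force between tube_blue and mixer above 2 N), for 0.2 s.
At the end, for the whole second after the job is handed in: The cup is held 4 to 8 mm down by the foot of the blue-capped tube alone (over 2 N; robot off the mixer), foot within 9 mm of the cup floor's middle, tube within 0.2 rad of upright and gripped; lid open beyond 1.7 rad; the red and black capped tubes still seated in their wells (all of step 3 and contact force between the fingers and tube_blue above 1 N and contact force between each of the arm, the fingers and mixer below 0.5 N and distance between tube_blue and cup_floor below 0.009 m and angle between tube_blue's own z axis and vertical below 0.2 rad and value of joint lid above 1.7 rad and horizontal distance between each of tube_red, tube_black and box below 0.075 m and height (world z) of each of tube_red, tube_black below 0.012 m); the arm keeps its last pose, push and grip.
It fails at once if another tube is pulled out of its well (distance of any of tube_red, tube_black from where it was at the start of the episode above 0.015 m).
It fails at once if the pot or the rack is shoved or tipped (distance of any of pot, rack from where it was at the start of the episode above 0.02 m or angle between any of pot, rack's own z axis and vertical above 0.3 rad).
It also fails if it takes over 58 s, if anything falls off the work surface, if the arm or the gripper's body presses on something with over 40 N, if the wrist force passes 120 N, or if a joint passes its speed limit or range.

## Working session

There is one attempt and no reset: what is moved stays moved. The work goes in short steps, Python scripts to look and compute and a tool call to move; the robot and the scene stay as the last step left them, time stands still between calls to the robot, and variables do not carry over. Pictures are saved under pics/ and viewed, at most 10 in all, crops included, and the job is handed in when it is done.

Besides the shell and the picture viewer there is one more tool, called after ">>>" as name(argument=value, ...) on one line, values as JSON. step_arm: Moves the arm, as the interface text tells. Its arguments: {"type":"object","properties":{"plan":{"type":"array","items":{"type":"array","items":{"type":"array","items":{"type":"number"}}}},"grip":{"type":"number"},"squeeze":{"type":"number"}},"required":["plan"]}

```bash
mkdir -p pics; ls
python3 - <<'E'
from station import ctrl
import cv2
for c in ("side","top"):
    im=ctrl.camera(c); cv2.imwrite(f"pics/{c}0.png",im[:,:,::-1])
    m=ctrl.camera_model(c); print(c,m["intrinsics"],m["R"],m["t"])
    for q in ("lid_tab","lid_hinge","tube_blue","tube_red","tube_black","cup_floor","mixer","box","pot","rack"):
        print(q,[(d["at"],round(d["confidence"],2)) for d in ctrl.place_of(q,c)][:4])
o=ctrl.get_obs();print(o)
E
```

```text
pics
side [[444.29553643   0.         254.40315423]
 [  0.         444.29553643 184.88815836]
 [  0.           0.           1.        ]] [[ 0.68815237 -0.7252779   0.02045202]
 [-0.37337092 -0.37814643 -0.84711241]
 [ 0.62212577  0.57530622 -0.53102004]] [-0.35376184  0.3169351   0.89498491]
lid_tab [([192.2, 207.7], 0.57)]
lid_hinge []
tube_blue []
tube_red []
tube_black [([193.2, 206.9], 0.3)]
cup_floor [([368.9, 286.1], 0.85), ([311.8, 243.5], 0.64)]
mixer [([310.9, 268.3], 0.95), ([361.3, 314.1], 0.77), ([253.5, 305.3], 0.68)]
box [([215.2, 210.8], 0.97)]
pot [([321.0, 199.5], 0.7)]
rack [([132.2, 170.5], 0.74), ([321.1, 199.3], 0.25)]
top [[380.42569698   0.         258.41935318]
 [  0.         380.42569698 196.07108322]
 [  0.           0.           1.        ]] [[ 4.42973459e-02 -9.99018381e-01  1.38661937e-04]
 [-9.74988923e-01 -4.32621171e-02 -2.18002268e-01]
 [ 2.17794272e-01  9.52172802e-03 -9.75948253e-01]] [0.03029163 0.59423822 0.9969114 ]
lid_tab [([226.5, 260.7], 0.62)]
lid_hinge []
tube_blue []
tube_red []
tube_black []
cup_floor [([346.3, 229.4], 0.68), ([413.3, 248
[... 218 characters left out ...]
 0.77)]
{'time_s': 1.1, 'qpos': array([ 1.20540888e+00,  2.99860178e-01,  1.52099639e+00,  1.20510067e-05,
        1.32069345e+00, -6.66120143e-02]), 'joint_vel': array([ 4.71127019e-04, -3.29387819e-05,  1.60340526e-03,  8.09405778e-04,
       -8.61350823e-04,  6.29102816e-04]), 'tau': array([ 6.45284854e-04, -5.31644583e+01, -3.52923846e+01,  7.09541654e-02,
        2.11090897e-02, -1.01348604e-05]), 'ee_pos': array([0.16189662, 0.52562653, 0.20546896]), 'eef_rot': array([ 3.14154934e+00, -8.81233340e-06,  2.84281424e+00]), 'force': array([ 0.20599227, -0.50187992, -0.27607288]), 'moment': array([-0.00822645, -0.03060917,  0.01524926]), 'grip_force': 0.0, 'grip_width': 0.09414573111711357}
```

View pics/side0.png

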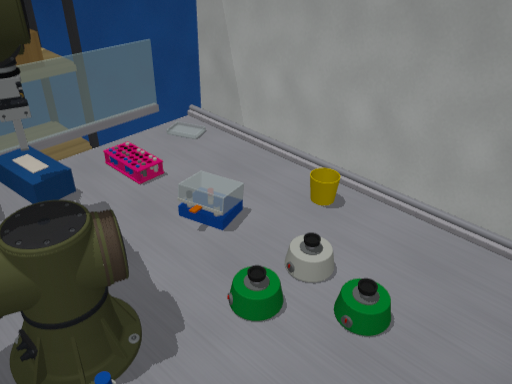

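View pics/top0.png

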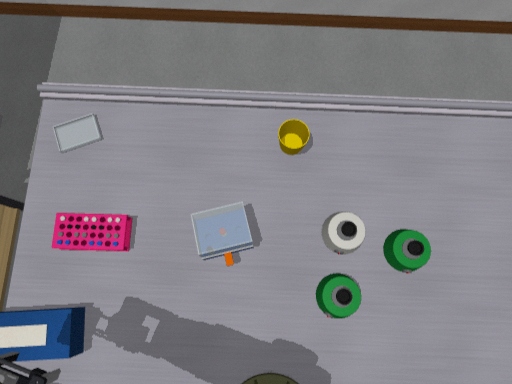

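The white mixer (side 311,262; top 346,232) is the one meant. The two green ones (side 257,292 and 363,305; top 339,296 and 408,250) are look-alikes. The box is at side (211,200) / top (222,230), with its orange tab at side (195,209) / top (229,259).

```bash
cat > h.py <<'E'
import numpy as np, cv2
from station import ctrl
M={c:ctrl.camera_model(c) for c in("side","top")}
def proj(c,X):
    m=M[c];p=m["intrinsics"]@(m["R"]@np.array(X,float)+m["t"]);return p[:2]/p[2]
def ray(c,uv):
    m=M[c];d=m["R"].T@np.linalg.inv(m["intrinsics"])@np.array([*uv,1.]);return -m["R"].T@m["t"],d
def onz(c,uv,z):
    o,d=ray(c,uv);return o+d*(z-o[2])/d[2]
def tri(us,ut):
    P=[M[c]["intrinsics"]@np.c_[M[c]["R"],M[c]["t"]] for c in("side","top")]
    X=cv2.triangulatePoints(P[0],P[1],np.array(us,float).reshape(2,1),np.array(ut,float).reshape(2,1))[:,0];X=X[:3]/X[3]
    return X,np.linalg.norm(proj("side",X)-us)
E
python3 - <<'E'
from h import *
from scipy.optimize import least_squares
ims={c:ctrl.camera(c) for c in M}
# orange tab centroid, blue base
for c,im in ims.items():
    hsv=cv2.cvtColor(im,cv2.COLOR_RGB2HSV)
    o=cv2.inRange(hsv,(5,180,120),(18,255,255))
    reg=np.zeros_like(o); 
    if c=="side": reg[170:235,170:250]=1
    else: reg[195:275,185:260]=1
    ys,xs=np.nonzero(o*reg); print(c,"orange",xs.mean(),ys.mean(),len(xs),xs.min(),xs.max(),ys.min(),ys.max())
    # tube caps seen through lid
    for q in ("box","lid","mixer","pot","rack"):
        for d in ctrl.masks_of(q,c)[:3]:
            print(q,c,np.round(d["at"],1),round(d["confidence"],2),d["pixels"].sum())
            if q in("box","lid") and d["confidence"]>.3:
                print(cv2.boxPoints(cv2.minAreaRect(np.argwhere(d["pixels"])[:,::-1].astype(np.float32))).round(1).tolist())
print(tri([311.8,243.5],[346.3,229.4]), onz("top",[346.3,229.4],.081),onz("side",[311.8,243.5],.081))
print("mixer",onz("top",[342.3,232.4],0),onz("side",[310.9,268.3],0))
print("tab",tri([192.2,207.7],[226.5,260.7]),onz("top",[226.5,260.7],.04),onz("side",[192.2,207.7],.04))
print("box side",onz("side",[215.2,210.8],0))
print("pot",onz("top",[291.8,144.5],0),"rack",onz("top",[97.2,231.2],0))
a=cv2.resize(ims["side"][165:235,165:265],(800,560),interpolation=cv2.INTER_CUBIC)
b=cv2.resize(ims["top"][190:280,180:270],(560,560),interpolation=cv2.INTER_CUBIC)
d=cv2.resize(ims["top"][205:260,320:375],(280,280),interpolation=cv2.INTER_CUBIC)
e=cv2.resize(ims["side"][225:285,280:340],(280,280),interpolation=cv2.INTER_CUBIC)
out=np.zeros((600,800,3),np.uint8);out[:315,:450]=cv2.resize(a,(450,315));out[:350,450:]=cv2.resize(b,(350,350))
out[320:600,:280]=d;out[320:600,280:450]=e[:,55:225]
cv2.imwrite("pics/crop0.png",out[:,:,::-1])
E
```

```text
side orange 195.0566037735849 208.37735849056602 53 189 201 205 212
lid side [208.3 190.4] 0.74 2047
[[176.0, 210.6999969482422], [179.0, 169.1999969482422], [244.3000030517578, 174.0], [241.1999969482422, 215.5]]
mixer side [362.7 308. ] 0.94 2592
mixer side [256.6 297.5] 0.56 2457
mixer side [311.  257.3] 0.55 1985
pot side [322.8 185.9] 0.78 955
top orange 228.57831325301206 258.66265060240966 83 224 233 253 265
box top [223.8 232. ] 0.92 2685
[[189.0, 212.0], [242.60000610351562, 200.39999389648438], [255.5, 259.70001220703125], [201.89999389648438, 271.29998779296875]]
lid top [220.2 233.5] 0.23 2662
mixer top [341.  232.6] 0.86 1511
mixer top [338.4 296.1] 0.86 1646
mixer top [222. 232.] 0.75 2670
pot top [294.4 135.7] 0.82 923
rack top [ 91.5 230.9] 0.66 2778
rack top [342.8 232.1] 0.28 1492
(array([ 0.51093755, -0.18932572,  0.06665173]), np.float64(0.6481512789091258)) [ 0.50731345 -0.18455472  0.081     ] [ 0.49760216 -0.1997681   0.081     ]
mixer [ 0.50963038 -0.19120326  0.        ] [ 0.50360479 -0.20145911  0.        ]
tab (array([0.4108722 , 0.13484389, 0.06034248]), np.float64(0.044986859878065485)) [0.41171912 0.136672   0.04      ] [0.42881322 0.15792967 0.04      ]
box side [0.50100775 0.14451985 0.        ]
pot [ 7.73126960e-01 -3.77157322e-02 -2.22044605e-16] rack [0.48153704 0.52115985 0.        ]
```

View pics/crop0.png

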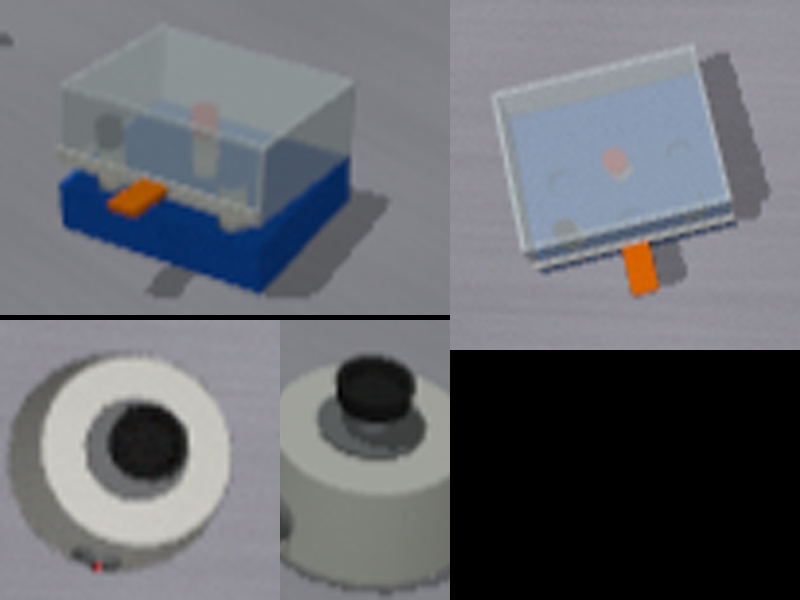

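Confirmed: the crop shows a white mixer with a black cup at top (349,229) / side (312,237). It also shows the lid slightly ajar, the red tube mid-row, and the black tube front-left; blue isn't distinguishable yet. Next I fit the box pose to the corners.

Run:
```python
from h import *
from scipy.optimize import least_squares
H=72.5;L=57.5
s=lambda x,y:(165+x/4.5,165+y/4.5); t=lambda x,y:(180+(x-450)/3.889,190+y/3.889)
# (cam, uv, part, local mm)   lid local rel. to box at shut
obs=[("side",s(63,228),0,(-L,H,0)),("side",s(262,292),0,(-L,-H,0)),("side",s(350,203),0,(L,-H,0)),
("side",s(62,85),1,(-L,H,87)),("side",s(163,25),1,(L,H,87)),("side",s(353,82),1,(L,-H,87)),("side",s(264,150),1,(-L,-H,87)),
("side",s(60,152),1,(-L,H,35)),("side",s(262,218),1,(-L,-H,35)),
("top",t(493,94),1,(L,H,87)),("top",t(694,46),1,(L,-H,87)),
("side",(195.06,208.38),1,(-57.5-19,0,40.5)),("top",(228.58,258.66),1,(-57.5-19,0,40.5))]
def w(p,part,q):
    x,y,yaw,a=p; q=np.array(q)/1000.
    if part:
        d=q-[.0575,0,.035]; c,sn=np.cos(a),np.sin(a)
        # front (-x) lifts up
        q=np.array([.0575+c*d[0]+sn*d[2],d[1]+0,.035-sn*d[0]+c*d[2]])
    c,sn=np.cos(yaw),np.sin(yaw)
    return np.array([x+c*q[0]-sn*q[1],y+sn*q[0]+c*q[1],q[2]])
f=lambda p:np.concatenate([proj(c,w(p,k,q))-uv for c,uv,k,q in obs])
r=least_squares(f,[.5,.14,.2,.1],loss="soft_l1");print(r.x,f(r.x).reshape(-1,2).round(1).tolist())
p=r.x
print("tab",w(p,1,(-83.5,0,40.5)),"hinge",w(p,0,(57.5,0,35)))
print(proj("top",w(p,0,(57.5,0,35))))
# cup
ims={c:ctrl.camera(c) for c in M}
for c,(x0,y0,x1,y1) in {"side":(295,228,330,250),"top":(335,215,365,243)}.items():
    g=ims[c][y0:y1,x0:x1].max(2); ys,xs=np.nonzero(g<45); print(c,len(xs),xs.mean()+x0,ys.mean()+y0,xs.min()+x0,xs.max()+x0,ys.min()+y0,ys.max()+y0)
print(onz("top",(349.1,228.6),.088),onz("side",(312.4,237.2),.09),tri((312.4,237.2),(349.1,228.3)))
m=ctrl.masks_of("mixer","side")
```

```text
[0.48842833 0.14803734 0.28623376 0.1410942 ] [[-0.2, -0.4], [-0.6, 0.4], [-0.1, -1.1], [-0.8, -0.5], [-0.3, -0.4], [0.7, -0.5], [-0.0, -0.8], [-0.6, 1.4], [-0.7, 1.4], [0.2, -0.3], [0.6, -0.5], [0.8, -0.1], [1.0, -0.2]]
tab [0.41041173 0.12507583 0.06027369] hinge [0.54358888 0.16427197 0.035     ]
[219.86242072 213.46654986]
side 187 311.5080213903743 239.77005347593584 304 319 233 246
top 161 348.4782608695652 228.70807453416148 342 355 222 235
[ 0.5088013  -0.19048491  0.088     ] [ 0.50794535 -0.19268114  0.09      ] (array([ 0.51002188, -0.19091663,  0.08771219]), np.float64(0.15415267874563315))
```

```bash
cat >> h.py <<'E'
from scipy.spatial.transform import Rotation as Ro
BX,BY,BYAW=.4884,.1480,.286
def box(q): 
    c,s=np.cos(BYAW),np.sin(BYAW); return np.array([BX+c*q[0]-s*q[1],BY+s*q[0]+c*q[1],q[2]])
def go(tcp,yaw=BYAW+np.pi,frm=None):
    o=ctrl.get_obs(); p,R=(o["ee_pos"],Ro.from_euler("xyz",o["eef_rot"])) if frm is None else (frm[0],Ro.from_euler("xyz",[np.pi,0,frm[1]]))
    G=Ro.from_euler("xyz",[np.pi,0,yaw])
    return np.r_[R.inv().apply(np.array(tcp)-p)/.03,np.degrees((R.inv()*G).as_rotvec())/6].round(2).tolist()
E
python3 - <<'E'
from h import *
print(go([.4104,.1251,.060-.019+.08]),ctrl.get_obs()["time_s"])
E
```

```text
[-11.85, -10.32, 2.81, -0.0, -0.0, -5.58] 1.85
```

>>> step_arm(plan=[[[-11.85,-10.32,2.81,0,0,-5.58],[-11.85,-10.32,2.81,0,0,-5.58],[-11.85,-10.32,2.81,0,0,-5.58],[-11.85,-10.32,2.81,0,0,-5.58],[-11.85,-10.32,2.81,0,0,-5.58],[-11.85,-10.32,2.81,0,0,-5.58],[-11.85,-10.32,2.81,0,0,-5.58],[-11.85,-10.32,2.81,0,0,-5.58]]], grip=0.5, squeeze=15)

```text
time_s: 2.52
ee_pos: [0.3283, 0.2573, 0.1493]
eef_rot: [3.141, 0.001, -2.855]
force: [1.1, -0.1, 0.4]
grip_width: 0.0474
grip_force: 0.0
```

Run:
```python
from h import *
print(go([.4104,.1251,.060-.019+.08]),ctrl.get_obs())
```

```text
[-1.38, -5.0, 0.94, 0.0, 0.01, 0.0] {'time_s': 2.5167, 'qpos': array([ 5.76807395e-01,  6.16755181e-02,  1.94153102e+00, -1.08666800e-05,
        1.13759043e+00, -1.28008674e+00]), 'joint_vel': array([-1.17813921, -0.05344317,  0.28119915, -0.00350055, -0.22884873,
       -1.16581622]), 'tau': array([ 10.63408345, -37.32155442, -32.03983068,   0.04661663,
         0.73718788,   2.45231956]), 'ee_pos': array([0.32834497, 0.25728754, 0.14929352]), 'eef_rot': array([ 3.14137404e+00,  7.65132768e-04, -2.85549037e+00]), 'force': array([ 1.14350792, -0.09396085,  0.44929856]), 'moment': array([0.07026793, 0.02366028, 0.01357358]), 'grip_force': 0.0, 'grip_width': 0.047424431400749305}
```

>>> step_arm(plan=[[[-1.2,-4.2,0.9,0,0,0],[-1.2,-4.2,0.9,0,0,0],[-1.2,-4.2,0.9,0,0,0],[-1.2,-4.2,0.9,0,0,0],[-1.2,-4.2,0.9,0,0,0],[-1.2,-4.2,0.9,0,0,0]]])

```text
time_s: 3.02
ee_pos: [0.3977, 0.1483, 0.1224]
eef_rot: [3.141, -0.0, -2.857]
force: [-0.6, 1.1, 0.3]
grip_width: 0.0472
grip_force: 0.0
```

Run:
```python
from h import *
ims={c:ctrl.camera(c) for c in M}
print(go([.4104,.1251,.060-.019]),ctrl.get_obs()["ee_pos"])
print([proj(c,[.4104,.1251,.060]) for c in M])
a=cv2.resize(ims["side"][150:235,160:260],(400,340),interpolation=cv2.INTER_CUBIC)
b=cv2.resize(ims["top"][190:275,180:280],(400,340),interpolation=cv2.INTER_CUBIC)
cv2.imwrite("pics/c1.png",np.hstack([a,b])[:,:,::-1])
```

```text
[-0.19, -0.89, 2.72, 0.0, 0.0, 0.01] [0.39743233 0.1492196  0.12264942]
[array([194.36979857, 209.36098503]), array([230.13588791, 260.99956544])]
```

View pics/c1.png

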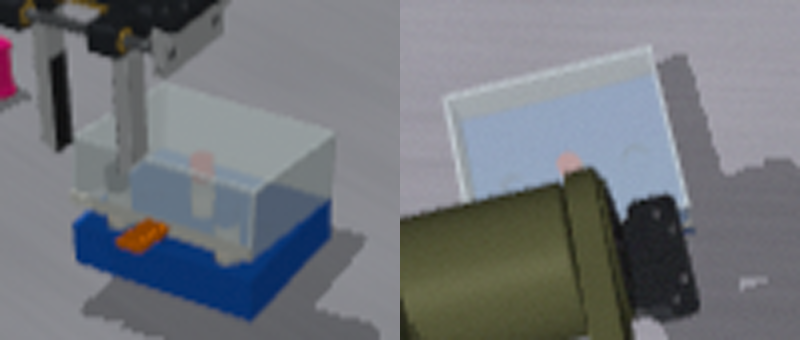

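The open fingers are above and to the left of the orange tab (crop 143,236), as computed. Moving over it, then down.

>>> step_arm(plan=[[[-0.19,-0.89,0,0,0,0],[-0.19,-0.89,0,0,0,0],[-0.19,-0.89,1.3,0,0,0],[-0.19,-0.89,2.75,0,0,0],[-0.19,-0.89,2.75,0,0,0],[-0.19,-0.89,2.75,0,0,0]]])

```text
time_s: 3.62
ee_pos: [0.4095, 0.1249, 0.0394]
eef_rot: [3.141, -0.004, -2.855]
force: [0.3, 0.5, -0.5]
grip_width: 0.047
grip_force: 0.0
```

>>> step_arm(plan=[[[0,0,0,0,0,0],[0,0,0,0,0,0],[0,0,0,0,0,0],[0,0,0,0,0,0],[0,0,0,0,0,0],[0,0,0,0,0,0]]], grip=0.05, squeeze=20)

```text
time_s: 4.12
ee_pos: [0.4107, 0.1267, 0.0408]
eef_rot: [3.137, 0.002, -2.857]
force: [-5.1, 27.1, 0.7]
grip_width: 0.0196
grip_force: 20.0
```

Run:
```python
from h import *
o=ctrl.get_obs();p=o["ee_pos"]
g=p+[0,0,.019]; c,s=np.cos(BYAW),np.sin(BYAW); d=g-box([.0575,0,.035])
u=np.array([c*d[0]+s*d[1],-s*d[0]+c*d[1],d[2]]);r=np.hypot(u[0],u[2]);a0=np.arctan2(u[2],-u[0]);print(u,r,a0,o["force"])
# tool x=-box x, tool z down: rel. shift, hold lateral
a1=a0+1.85-(.141-.0) -(a0-.039-.141)*0
a1=1.85+.039+.03
A=np.linspace(a0,a1,25)[1:]
for i,a in enumerate(A):
    X=-r*np.cos(a);Z=r*np.sin(a); print(i+1,round(a,2),round(-(X-u[0])/.03,2),round(-(Z-u[2])/.03,2))
```

```text
[-0.13802263  0.00147185  0.0247976 ] 0.14023254258008977 0.17776675981387474 [-5.10333705 27.10352148  0.72938004]
1 0.25 -0.07 -0.33
2 0.32 -0.17 -0.66
3 0.4 -0.29 -0.97
4 0.47 -0.43 -1.28
5 0.54 -0.59 -1.58
6 0.61 -0.78 -1.86
7 0.69 -0.98 -2.13
8 0.76 -1.21 -2.39
9 0.83 -1.45 -2.63
10 0.9 -1.71 -2.84
11 0.98 -1.98 -3.04
12 1.05 -2.27 -3.22
13 1.12 -2.57 -3.38
14 1.19 -2.88 -3.52
15 1.27 -3.2 -3.63
16 1.34 -3.53 -3.72
17 1.41 -3.86 -3.79
18 1.48 -4.19 -3.83
19 1.56 -4.53 -3.85
20 1.63 -4.87 -3.84
21 1.7 -5.21 -3.81
22 1.77 -5.54 -3.75
23 1.85 -5.87 -3.67
24 1.92 -6.2 -3.57
```

>>> step_arm(plan=[[[-0.07,0.06,-0.33,0,0,0],[-0.17,0.06,-0.66,0,0,0],[-0.29,0.06,-0.97,0,0,0],[-0.43,0.06,-1.28,0,0,0],[-0.59,0.06,-1.58,0,0,0],[-0.78,0.06,-1.86,0,0,0],[-0.98,0.06,-2.13,0,0,0],[-1.21,0.06,-2.39,0,0,0]]])

```text
time_s: 4.78
ee_pos: [0.4447, 0.1371, 0.1125]
eef_rot: [3.14, -0.0, -2.856]
force: [-2.8, 8.5, -3.1]
grip_width: 0.0195
grip_force: 20.0
```

>>> step_arm(plan=[[[-0.24,0,-0.24,0,0,0],[-0.5,0,-0.45,0,0,0],[-0.77,0,-0.65,0,0,0],[-1.06,0,-0.83,0,0,0],[-1.36,0,-0.99,0,0,0],[-1.67,0,-1.13,0,0,0],[-1.99,0,-1.24,0,0,0],[-2.32,0,-1.33,0,0,0]]])

```text
time_s: 5.45
ee_pos: [0.5116, 0.1569, 0.1525]
eef_rot: [3.14, -0.0, -2.856]
force: [-5.5, 7.0, 0.7]
grip_width: 0.0204
grip_force: 20.0
```

>>> step_arm(plan=[[[-0.33,0,-0.07,0,0,0],[-0.66,0,-0.11,0,0,0],[-1.0,0,-0.13,0,0,0],[-1.34,0,-0.12,0,0,0],[-1.68,0,-0.09,0,0,0],[-2.01,0,-0.03,0,0,0],[-2.34,0,0.05,0,0,0],[-2.34,0,0.05,0,0,0]]])

```text
time_s: 6.12
ee_pos: [0.5807, 0.1773, 0.1519]
eef_rot: [3.14, 0.004, -2.856]
force: [-0.4, 9.0, 9.4]
grip_width: 0.0194
grip_force: 20.0
```

Run:
```python
from h import *
o=ctrl.get_obs();p=o["ee_pos"]
g=p+[0,0,.019]; c,s=np.cos(BYAW),np.sin(BYAW); d=g-box([.0575,0,.035])
u=np.array([c*d[0]+s*d[1],-s*d[0]+c*d[1],d[2]]);r=np.hypot(u[0],u[2]);print(u,r,np.arctan2(u[2],-u[0])-.039,o["force"],o["eef_rot"])
```

```text
[0.039324   0.00208485 0.13586534] 0.14144174271243687 1.813531281996576 [-0.3735815   9.01795117  9.44098891] [ 3.13973301  0.00393177 -2.85558983]
```

>>> step_arm(plan=[[[-0.25,0,0.08,0,0,0],[-0.25,0,0.08,0,0,0],[-0.25,0,0.08,0,0,0],[-0.25,0,0.08,0,0,0]]])

```text
time_s: 6.45
ee_pos: [0.5872, 0.1792, 0.15]
eef_rot: [3.14, 0.004, -2.856]
force: [0.3, 8.8, 7.7]
grip_width: 0.0199
grip_force: 20.0
```

>>> step_arm(plan=[[[0,0,0,0,0,0],[0,0,0,0,0,0],[0,0,0,0,0,0],[0,0,0,0,0,0],[0,0,-1.0,0,0,0],[0,0,-2.2,0,0,0],[0.8,0,-3.3,0,0,0],[2.0,0,-3.3,0,0,0]]], grip=0.5)

```text
time_s: 7.12
ee_pos: [0.5309, 0.161, 0.2522]
eef_rot: [-3.141, 0.008, -2.856]
force: [1.8, 1.0, 1.4]
grip_width: 0.0468
grip_force: 0.0
```

Run:
```python
from h import *
# retreat so that the hand clears the top view of the box
o=ctrl.get_obs();print(o["ee_pos"],o["force"]);print(go([.40,.0,.26]))
```

```text
[0.53087807 0.16098967 0.25215257] [1.75152027 0.99445106 1.35170053]
[5.69, -3.92, -0.31, -0.01, 0.08, -0.01]
```

>>> step_arm(plan=[[[5.0,-4.5,0,0,0,0],[5.0,-4.5,0,0,0,0],[5.0,-4.5,0,0,0,0],[5.0,-4.5,0,0,0,0],[5.0,-4.5,0,0,0,0],[5.0,-4.5,0,0,0,0],[5.0,-4.5,0,0,0,0],[5.0,-4.5,0,0,0,0]]])

```text
time_s: 7.78
ee_pos: [0.4233, -0.0109, 0.2468]
eef_rot: [-3.142, 0.0, -2.857]
force: [0.8, -0.6, -0.1]
grip_width: 0.0469
grip_force: 0.0
```

Run:
```python
from h import *
ims={c:ctrl.camera(c) for c in M}
print(ctrl.get_obs()["ee_pos"])
for q in("tube_blue","tube_red","tube_black"):
    for c in M:
        print(q,c,[(d["at"],d["confidence"]) for d in ctrl.place_of(q,c)][:3],[(d["at"],d["confidence"]) for d in ctrl.masks_of(q,c)][:3])
for x in(-.04,0):
    for y in(-.044,0,.044): print(x,y,[proj(c,box([x,y,.08])).round(1) for c in M])
a=cv2.resize(ims["side"][140:240,160:260],(400,400),interpolation=cv2.INTER_CUBIC)
b=cv2.resize(ims["top"][180:280,180:280],(400,400),interpolation=cv2.INTER_CUBIC)
cv2.imwrite("pics/c2.png",np.hstack([a,b])[:,:,::-1])
```

```text
[ 0.42342541 -0.01031481  0.2464455 ]
tube_blue side [([219.4, 225.2], 0.57)] [([216.5, 207.0], 0.51), ([207.2, 195.3], 0.24)]
tube_blue top [([245.0, 244.3], 0.4)] [([219.6, 231.9], 0.56)]
tube_red side [([208.8, 209.0], 0.53)] [([206.7, 196.4], 0.53)]
tube_red top [([222.2, 232.9], 0.46)] []
tube_black side [([189.7, 212.5], 0.63)] [([186.5, 199.0], 0.45)]
tube_black top [([214.7, 253.0], 0.48)] [([212.3, 252.6], 0.43)]
-0.04 -0.044 [array([216.3, 200.1]), array([242.2, 241.5])]
-0.04 0 [array([202.5, 195.7]), array([226.2, 245.4])]
-0.04 0.044 [array([189. , 191.4]), array([210.1, 249.4])]
0 -0.044 [array([223.9, 192.9]), array([238.8, 227.1])]
0 0 [array([210.3, 188.8]), array([222.9, 231. ])]
0 0.044 [array([197. , 184.7]), array([206.9, 234.9])]
```

View pics/c2.png

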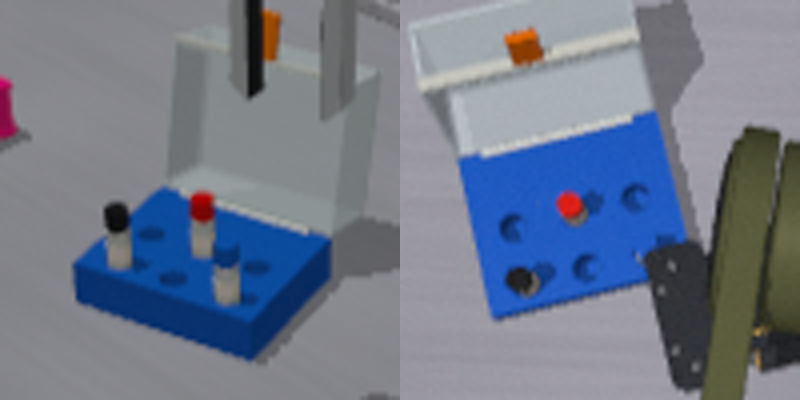

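The lid stands open. The black tube is in the front-left well (side 190,195), red is rear-middle (side 211,191), and blue is front-right (side 217,204), which matches the (-40,-44) well projected at (216,200). The tubes agree with the box fit to about 1 px.

Run:
```python
from h import *
t=box([-.04,-.044,0]);print(t,go([t[0],t[1],.044]),ctrl.get_obs()["time_s"])
```

```text
[0.46243795 0.0945026  0.        ] [-2.25, 3.01, 6.75, -0.0, -0.0, -0.0] 8.4833
```

>>> step_arm(plan=[[[-2.25,3.01,0,0,0,0],[-2.25,3.01,0,0,0,0],[-2.25,3.01,0,0,0,0],[-2.25,3.01,1.5,0,0,0],[-2.25,3.01,3.5,0,0,0],[-2.25,3.01,4.0,0,0,0],[-2.25,3.01,4.0,0,0,0],[-2.25,3.01,4.0,0,0,0]]], grip=0.42)

```text
time_s: 9.15
ee_pos: [0.462, 0.0945, 0.1265]
eef_rot: [3.141, -0.003, -2.856]
force: [0.0, 0.1, 1.3]
grip_width: 0.0399
grip_force: 0.0
```

Run:
```python
from h import *
t=box([-.04,-.044,0]);print(t,go([t[0],t[1],.044]),ctrl.get_obs()["time_s"])
```

```text
[0.46243795 0.0945026  0.        ] [-0.02, -0.01, 2.75, 0.0, -0.02, -0.01] 9.15
```

>>> step_arm(plan=[[[0,0,0.9,0,0,0],[0,0,1.8,0,0,0],[0,0,2.4,0,0,0],[0,0,2.7,0,0,0],[0,0,2.7,0,0,0],[0,0,2.7,0,0,0]]])

```text
time_s: 9.65
ee_pos: [0.4635, 0.0947, 0.0474]
eef_rot: [-3.141, 0.002, -2.856]
force: [0.6, -0.4, -0.5]
grip_width: 0.0393
grip_force: 0.0
```

>>> step_arm(plan=[[[0,0,0,0,0,0],[0,0,0,0,0,0],[0,0,0,0,0,0],[0,0,0,0,0,0],[0,0,0,0,0,0],[0,0,0,0,0,0]]], grip=0.05, squeeze=25)

```text
time_s: 10.15
ee_pos: [0.4627, 0.0951, 0.0462]
eef_rot: [3.141, 0.001, -2.856]
force: [-1.1, 5.6, 6.3]
grip_width: 0.0165
grip_force: 24.9
```

>>> step_arm(plan=[[[0,0,-0.5,0,0,0],[0,0,-1.2,0,0,0],[0,0,-2.2,0,0,0],[0,0,-3.2,0,0,0],[0,0,-4.2,0,0,0],[0,0,-4.5,0,0,0],[0,0,-4.5,0,0,0],[0,0,-4.5,0,0,0]]])

```text
time_s: 10.82
ee_pos: [0.462, 0.0945, 0.1797]
eef_rot: [-3.142, -0.001, -2.856]
force: [-0.3, 0.2, -0.3]
grip_width: 0.0165
grip_force: 25.0
```

Run:
```python
from h import *
o=ctrl.get_obs();print(o["ee_pos"],o["grip_width"],o["force"]);print(go([.509,-.191,.18]))
```

```text
[0.46204629 0.09449934 0.17974535] 0.016548318450569123 [-0.25045754  0.20210574 -0.26343408]
[1.18, -9.57, -0.01, -0.0, -0.01, -0.0]
```

>>> step_arm(plan=[[[0.1,-0.6,0,0,0,0],[0.2,-1.5,0,0,0,0],[0.3,-2.5,0,0,0,0],[0.45,-3.5,0,0,0,0],[0.55,-4.5,0,0,0,0],[0.7,-5.5,0,0,0,0],[0.8,-6.5,0,0,0,0],[0.9,-7.5,0,0,0,0]]])

```text
time_s: 11.48
ee_pos: [0.499, -0.1303, 0.1783]
eef_rot: [3.14, -0.003, -2.856]
force: [0.6, 0.4, -0.3]
grip_width: 0.0162
grip_force: 25.0
```

>>> step_arm(plan=[[[0.1,-0.9,0,0,0,0],[0.2,-1.6,0,0,0,0],[0.28,-2.07,0,0,0,0],[0.28,-2.07,0,0,0,0],[0.28,-2.07,0,0,0,0],[0.28,-2.07,0,0,0,0],[0.28,-2.07,0,0,0,0]]])

```text
time_s: 12.07
ee_pos: [0.5092, -0.1897, 0.1803]
eef_rot: [3.141, -0.0, -2.855]
force: [-0.4, 0.1, 0.5]
grip_width: 0.0166
grip_force: 25.0
```

Run:
```python
from h import *
ims={c:ctrl.camera(c) for c in M}
o=ctrl.get_obs();p=o["ee_pos"];print(p,o["eef_rot"],o["qpos"][5],go([.509,-.191,.135]),o["time_s"])
for c in M: print(c,"foot",proj(c,[p[0],p[1],p[2]-.041]),"cup rim",proj(c,[.509,-.191,.09]),[(d["at"],d["confidence"]) for d in ctrl.place_of("tube_blue",c)][:2],[(d["at"],d["confidence"]) for d in ctrl.place_of("cup_floor",c)][:3])
a=cv2.resize(ims["side"][175:275,260:360],(400,400),interpolation=cv2.INTER_CUBIC)
b=cv2.resize(ims["top"][175:275,300:400],(400,400),interpolation=cv2.INTER_CUBIC)
cv2.imwrite("pics/c3.png",np.hstack([a,b])[:,:,::-1])
```

```text
[ 0.5092803  -0.1899735   0.18058325] [ 3.14159238e+00  7.02011968e-05 -2.85496685e+00] -2.2818813721045896 [0.02, -0.03, 1.52, 0.0, 0.0, 0.01] 12.1667
side foot [313.73675397 219.61406342] cup rim [312.10262822 236.68545419] [([313.7, 218.3], 0.74)] [([256.2, 274.7], 0.71), ([366.7, 283.9], 0.68), ([311.7, 240.1], 0.63)]
top foot [353.60778373 225.68182183] cup rim [349.46610306 228.43415973] [] []
```

View pics/c3.png

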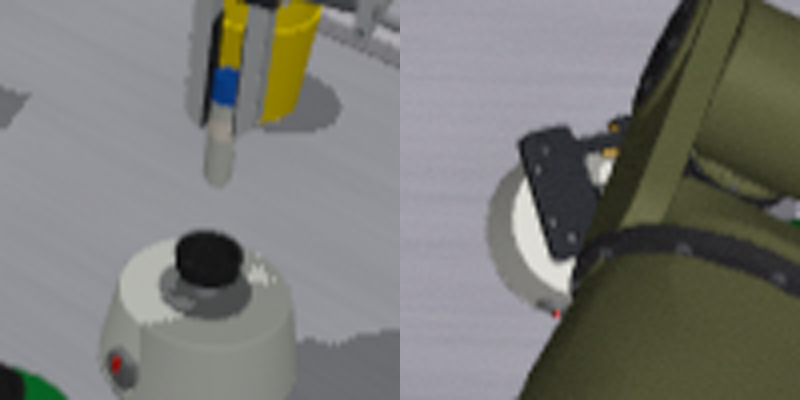

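The tube hangs centred and upright over the white mixer's cup: its foot is at side (314,220), matching the prediction, and the rim is at (312,237). Lowering it.

>>> step_arm(plan=[[[0.02,-0.03,0.5,0,0,0],[0.02,-0.03,1.0,0,0,0],[0.02,-0.03,1.4,0,0,0],[0.02,-0.03,1.7,0,0,0],[0.02,-0.03,1.85,0,0,0],[0.02,-0.03,1.85,0,0,0],[0.02,-0.03,1.85,0,0,0]]])

```text
time_s: 12.95
ee_pos: [0.5091, -0.1919, 0.1255]
eef_rot: [-3.141, 0.0, -2.856]
force: [-0.6, -1.2, -0.6]
grip_width: 0.0166
grip_force: 25.0
```

>>> step_arm(plan=[[[0,0,0.04,0,0,0],[0,0,0.08,0,0,0],[0,0,0.12,0,0,0],[0,0,0.16,0,0,0],[0,0,0.16,0,0,0],[0,0,0.16,0,0,0]]])

```text
time_s: 13.45
ee_pos: [0.5091, -0.1919, 0.1205]
eef_rot: [-3.141, 0.0, -2.856]
force: [0.5, -0.7, 2.2]
grip_width: 0.0166
grip_force: 25.0
```

Run:
```python
from h import *
import time
for i in range(4):
    ctrl.camera("side");o=ctrl.get_obs();print(o["ee_pos"],o["force"],o["moment"])
```

```text
[ 0.50906221 -0.19192114  0.12049125] [-0.1981792  -0.26014781  1.73525859] [-0.04654934 -0.11272113  0.01362308]
[ 0.50904785 -0.19192114  0.12047059] [ 0.34385064 -0.38829988  1.75861057] [-0.10610871 -0.16100261  0.00683565]
[ 0.50903094 -0.1919575   0.12044396] [0.34456482 0.40649322 1.37643736] [-0.09595463 -0.20496835 -0.01220044]
[ 0.50905083 -0.19193648  0.12044836] [ 0.10615001 -0.40893746  1.94041994] [-0.05457709 -0.14170717  0.01681068]
```

>>> step_arm(plan=[[[0,0,0.05,0,0,0],[0,0,0.1,0,0,0],[0,0,0.14,0,0,0],[0,0,0.14,0,0,0],[0,0,0.14,0,0,0],[0,0,0.14,0,0,0],[0,0,0.14,0,0,0],[0,0,0.14,0,0,0]]])

```text
time_s: 14.32
ee_pos: [0.5091, -0.1919, 0.1163]
eef_rot: [-3.141, 0.001, -2.856]
force: [1.1, 0.0, 5.8]
grip_width: 0.0166
grip_force: 25.0
```

Run:
```python
from h import *
f=[]
for i in range(8):
    im=ctrl.camera("side");o=ctrl.get_obs();f.append(o["force"])
print(o["ee_pos"],np.mean(f,0),o["grip_width"],o["time_s"])
p=o["ee_pos"];print([proj("side",[p[0],p[1],z]) for z in(.075,.15)])
a=cv2.resize(im[175:275,260:360],(400,400),interpolation=cv2.INTER_CUBIC)
b=cv2.resize(im[140:240,160:260],(400,400),interpolation=cv2.INTER_CUBIC)
cv2.imwrite("pics/c4.png",np.hstack([a,b])[:,:,::-1])
```

```text
[ 0.50909877 -0.19191143  0.11631239] [0.25493354 0.08436995 5.92985184] 0.015995349475952228 14.7167
[array([311.87154526, 241.76675107]), array([314.77887932, 216.35451883])]
```

View pics/c4.png

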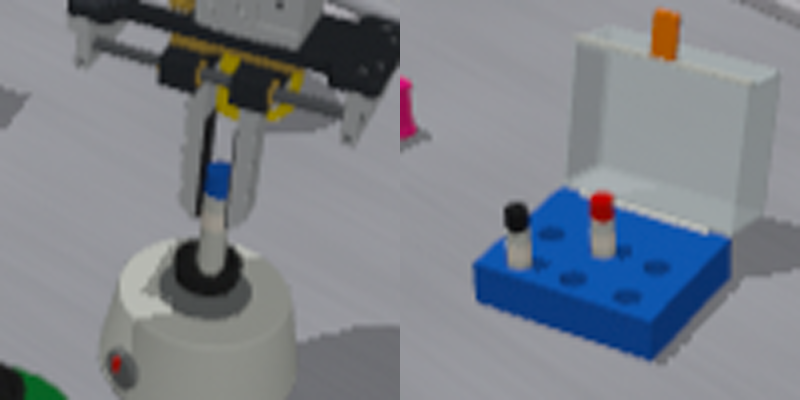

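The tube stands upright in the cup with about 6 N on it, roughly 6 mm down. The lid is open, and the red and black tubes are still seated.

```bash
python3 -c "
from station import ctrl
print(ctrl.hand_in())"
```

```text
the job is handed in; nothing more can be done
None
```

The job is handed in, with no verdict shown: the lid is open and the gripped blue-capped tube is upright in the white mixer's cup, held about 6 mm down (about 6 N); the other two tubes are still seated, and the pot and rack were never approached.

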